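# Shut off the filler's air at the guarded valve box

### The arm

A 7-joint arm with a two-finger parallel gripper is mounted at the origin on the work surface; the furniture and walls round the work are solid. World frame = base frame: x ahead of the robot, y to its left, z up, the work surface at z = 0. Lengths are in m, angles in rad, forces in N, time in s.
With the tool pointing down it reaches from about 0.35 to 0.9 m from the base axis. Payload 7.2 kg.
Tool frame: the origin (TCP) lies on the centre line of the jaws, within the pads' length; the fingertips stand 14 mm ahead of it and the grasp point (between the pads) lies 5 mm behind it (r.tips_ahead is the z of the fingertips in the tool frame, in m); z points along the fingers, y is the direction in which the jaws open and shut (so a half turn about z gives the same grasp; the last joint's range is limited). The gripper opens to 85 mm and grips with 20 to 120 N. Pads are 22 mm wide; open, the fingers measure 114 mm over their backs; the gripper's body (76 mm by 85 mm) begins 54 mm behind the grasp point. The pads swing forward as they close: fully open they stand 13 mm farther back than shut.
Start: joints at [1.208, 0.411, -0.013, 1.596, 0.006, 1.134, -0.082], TCP at [0.182, -0.598, 0.245] pointing down, gripper open.
Joint ranges: [-2.95, 2.95], [-0.29, 1.99], [-1.47, 1.44], [0.14, 2.54], [-1.03, 4.17], [0.13, 1.85], [-2.86, 2.86]. Speed limits (rad/s): [2.39, 2.39, 3.01, 3.01, 3.14, 3.14, 3.14].

### API

Orientations are given as a rotation vector (axis times angle).
In Python, from plant import r gives the robot as it stands.
- The arm moves only by the tool arm_command, never from a script. Its arguments are lists of equal length, an entry for each row: "rotation": the turn, a rotation vector about the tool's x, y, z in rad, a list of three; "translation": the shift along the tool's x, y, z in mm, a list of three; "gripper": the opening, from -1 (shut) to 1 (fully open). A call has 1 to 5 rows; each row is the pose to reach, as a shift and turn from the pose measured when the call began, along the tool's axes at that moment; what a row does not reach only later rows make up. A row lasts 1/10 s, in which the tool goes at most 50 mm and 8.59 degrees, less where a joint would pass 70% of its speed; a pose out of reach is approached as far as the arm can. A call with a gripper value outside its range is refused whole. The fingers move at their own pace and stop on an object; "force" is the grip in N (left out, the last holds). Time passes only in rows, so rows that repeat a pose let the fingers close. It gives the time, the measured TCP pose, the force and the opening at its end, in the units of the state.
- r.observe(): the state, without advancing time (a new reading comes with each control period).
- r.capture(name): name is "side" or "top"; returns (picture, depth): 384x512x3 uint8, red, green, blue; 384x512 float32, m along the optical axis (not along the pixel's ray), 0 where there is no reading.
- r.get_calibration(name): a dict with "K" (3x3 intrinsics, pixels), "cam_to_world" (4x4, takes a point from camera to world coordinates). Camera axes: x right, y up, looking along -z (the intrinsics and any distortion apply to the point x, -y, -z); pixel columns grow to the right and rows downward; lengths in m; the calibration is good to about 2 mm. A picture is of the moment at which its call begins. get_calibration takes no time and is no camera call.
- r.hand_in(): hands the job in, once; it reports no verdict.
The state is a dict: "time": time; "joint_pos": joint angles; "dq": joint speeds; "effort": joint torques, N m; "ee_pos": TCP position; "tcp_rot": TCP orientation; "ft_force": force on the tool from outside, world axes, zero at the start; "moment": the same for the moment, N m; "width": opening from 0.0 (shut) to 1.0 (fully open).
Only numpy, scipy, OpenCV 4.12 (cv2) and the standard library are available. Lean on these libraries where they do the work, as an engineer would, in place of code of your own. Each camera call takes 0.05 s, during which the arm holds its last target. There are 200 camera calls.

### The job

The filler's nozzle is about to be changed, so shut off its air: push the sliding cover of the grey valve box all the way back by its yellow tab, then push the red valve handle a quarter turn clockwise to its stop, fully shut, and leave the cover open. Push gently with the fingertips only, gripping and lifting nothing; leave the blue handle as it is and do not disturb the nozzle, ferrule, seal ring and cup set out on the bench.

Things in the scene. Friction and masses are not known exactly. Their poses are not given: they have to be found in the camera images.
- valve_box: grey sheet-metal air valve box fixed to the bench, 186 (x) x 170 (y) mm. Origin: centre of its underside; x points to its back, away from the robot, y to its left, z up. Back half (x 0 to 88 mm): closed housing 61 mm high, the cover slides over it. Front half: valve bay with two levers. A gauge 37 mm across on the front wall at y = -50 sticks out 12 mm, to 52 mm high
- bay (a point): middle of the open valve bay in the front half of the box, 36 mm above the bench, at x = -43, y = 0 in the box frame. Round the bay: front wall at x = -86 to -83 mm, 60 mm high; side walls at y = +-80 mm, 36 mm high. The levers turn about upright axes at x = -18, one at y = +30 and one at y = -44 mm (which is red varies); the valves below them are 37 mm high, their stems 49 mm
- cover (a joint): steel cover over the valve bay, 88 (x) x 169 (y) mm, top face 70.5 mm above the bench. Value in m: 0 = closed, grows as it is pushed back along the box's +x, 0.080 = fully open, at its stop; it may start up to 0.012 open. Stiff slide, about 2.5 N, stays where it is left. The levers can be reached only when it is back
- cover_tab (a point): middle of the front face of the cover's upturned yellow push tab (70 mm wide along y, 4 mm thick, from 70 to 90 mm above the bench, at the cover's front edge). The point is 81 mm above the bench and moves with the cover; with the cover closed it is at x = -90, y = 0 mm in the box frame, fully open at x = -10
- red_handle (a joint): quarter-turn lever with a red plastic sleeve. Value in rad: 0 = open, pointing to the box's front (-x); 1.571 = shut, pointing to the box's left (+y), at its stop. Starts at 0 to 0.12. It turns clockwise seen from above, when its right side (towards box -y) is pushed. About 0.11 N m of friction; stays where it is left
- red_tip (a point): free end of the red lever, 46 mm from its turning axis, 54 mm above the bench. The lever's red sleeve is 12 mm wide, 10 mm thick (49 to 59 mm above the bench) and runs from 12 to 46 mm from the axis
- blue_handle (a joint): the same kind of lever with a blue sleeve on the other valve, about 0 rad (open) at the start; to be left as it is
- blue_tip (a point): free end of the blue lever, same sizes as the red one
- nozzle: bystander: white spare filling nozzle standing on its flange, 32 mm wide, 67 mm high, loose; origin at the centre of its underside
- ferrule: bystander: white flanged ferrule, 50 mm wide, 30 mm high, loose; origin at the centre of its underside
- cup: bystander: small white dosing cup, 58 mm wide, 61 mm high, loose; origin at the centre of its underside
- seal: bystander: white seal ring lying flat, 43 mm wide, 8 mm high, loose; origin at the centre of its underside
- socket_block: white three-way socket block lying fixed on the bench near the front right of the box, 52 x 145 mm, with a plugged-in adapter that stands up to 111 mm high; origin at the centre of its underside. Keep the gripper's body clear of it

How it is judged:
On the way, in this order (a step that is already met when the one before it is completed fails the run):
1. the cover is pushed all the way back (within 6 mm of its stop) (value of joint cover above 0.074 m), for 0.2 s.
2. the red handle is pushed shut (within 5 degrees of its stop) (value of joint red_handle above 1.48 rad and value of joint cover above 0.074 m), for 0.2 s.
At the end, for the whole second after the job is handed in: The cover stands fully back (within 6 mm of its stop), the red handle is fully shut (within 5 degrees of its stop), the blue handle's end is within 8 mm of where it was, and nozzle, ferrule, cup and seal ring are within 15 mm of where they stood (all of step 2 and distance of blue_tip from where it was at the start of the episode below 0.008 m and distance of each of nozzle, ferrule, cup, seal from where it was at the start of the episode below 0.015 m); the robot touches nothing.
It fails at once if the blue handle is moved (its end by more than 8 mm) (distance of blue_tip from where it was at the start of the episode above 0.008 m).
It fails at once if the red handle is gripped or forced (more than 32 N from the fingers) (contact force between the fingers and red_handle above 32 N).
It fails at once if the cover is gripped or forced (more than 32 N from the fingers) (contact force between the fingers and cover above 32 N).
It fails at once if one of the parts set out on the bench is pushed, lifted or carried (moved more than 15 mm) (distance of any of nozzle, ferrule, cup, seal from where it was at the start of the episode above 0.015 m).
It also fails if it takes over 45 s, if anything falls off the work surface, if the arm or the gripper's body presses on something with over 40 N, if the wrist force passes 120 N, or if a joint passes its speed limit or range.

## Working session

There is one attempt and no reset: what is moved stays moved. The work goes in short steps, Python scripts to look and compute and a tool call to move; the robot and the scene stay as the last step left them, time stands still between calls to the robot, and variables do not carry over. Pictures are saved under pics/ and viewed, about 8 in all and at most 12, crops included, and the job is handed in when it is done.

Besides the shell and the picture viewer there is one more tool, called as name(argument=value, ...) on one line, values as JSON. arm_command: Moves the arm, as the interface text tells. Its arguments: {"type":"object","properties":{"rotation":{"type":"array","items":{"type":"array","items":{"type":"number"}}},"translation":{"type":"array","items":{"type":"array","items":{"type":"number"}}},"gripper":{"type":"array","items":{"type":"number"}},"force":{"type":"number"}},"required":["rotation","translation","gripper"]}

```bash
mkdir -p pics; cat > h.py <<'E'
import numpy as np, cv2
from plant import r
from scipy.spatial.transform import Rotation as R
def cap(n):
    im,d=r.capture(n); c=r.get_calibration(n); return im,d,np.array(c["K"]),np.array(c["cam_to_world"])
def pts(d,K,T):
    v,u=np.mgrid[:d.shape[0],:d.shape[1]]
    p=np.stack([(u-K[0,2])/K[0,0]*d,-(v-K[1,2])/K[1,1]*d,-d],-1)
    return p@T[:3,:3].T+T[:3,3]
def ray(u,v,z,K,T):
    p=np.array([(u-K[0,2])/K[0,0],-(v-K[1,2])/K[1,1],-1])@T[:3,:3].T
    return T[:3,3]+p*(z-T[2,3])/p[2]
def save(n,im): cv2.imwrite('pics/'+n,cv2.cvtColor(im,cv2.COLOR_RGB2BGR))
E
python3 - <<'E'
from h import *
a=[]
for n in("top","side"):
    im,d,K,T=cap(n); a.append(im); P=pts(d,K,T)
    np.savez(n+'0.npz',im=im,d=d,K=K,T=T)
    print(n,K,T.round(3),r.get_calibration(n).keys())
    hsv=cv2.cvtColor(im,cv2.COLOR_RGB2HSV)
    m=((abs(hsv[...,0].astype(int)-27)<7)&(hsv[...,1]>120)&(hsv[...,2]>80)).astype(np.uint8)
    N,l,s,c=cv2.connectedComponentsWithStats(m)
    for i in range(1,N):
        if s[i,4]>25: q=P[(l==i)&(d>0)]; print(s[i],c[i].round(1),np.median(q,0).round(4),q.min(0).round(3),q.max(0).round(3))
save('a_top.png',a[0]);save('a_side.png',a[1])
s=r.observe();print(s)
E
```

```text
top [[495.25460927   0.         256.35708678]
 [  0.         495.25460927 191.97830402]
 [  0.           0.           1.        ]] [[ 3.000e-03  9.870e-01 -1.620e-01  2.480e-01]
 [-1.000e+00  1.000e-03 -9.000e-03 -2.150e-01]
 [-9.000e-03  1.620e-01  9.870e-01  1.284e+00]
 [ 0.000e+00  0.000e+00  0.000e+00  1.000e+00]] dict_keys(['K', 'cam_to_world'])
side [[481.62099064   0.         252.55050944]
 [  0.         481.62099064 190.25898314]
 [  0.           0.           1.        ]] [[-0.999  0.017 -0.033  0.393]
 [-0.037 -0.369  0.929  0.608]
 [ 0.004  0.929  0.369  0.422]
 [ 0.     0.     0.     1.   ]] dict_keys(['K', 'cam_to_world'])
[201 180  22  16 143] [212.3 187.5] [ 0.5014 -0.2526  0.0842] [ 0.485 -0.329  0.069] [ 0.519 -0.223  0.091]
{'time': 0.1, 'joint_pos': array([ 1.20777744,  0.41181324, -0.01272599,  1.59697101,  0.00559375,
        1.13429836, -0.08221039]), 'dq': array([ 0.00023883, -0.00080747,  0.00073465, -0.00490863,  0.00123509,
        0.00183914,  0.00023503]), 'effort': array([ 1.96315152e-03, -6.01830769e+01,  6.83819912e-01, -3.00087154e+01,
        1.39873778e-02,  6.51292343e-03,  3.26754969e-05]), 'ee_pos': array([ 0.18145303, -0.59762909,  0.24453686]), 'tcp_rot': array([-3.10610921e+00, -4.61253495e-01,  4.77020039e-04]), 'ft_force': array([0.09478921, 0.93581862, 0.13647197]), 'moment': array([ 0.0502951 ,  0.05037385, -0.02851934]), 'width': 0.9981881980308089}
```

View pics/a_top.png

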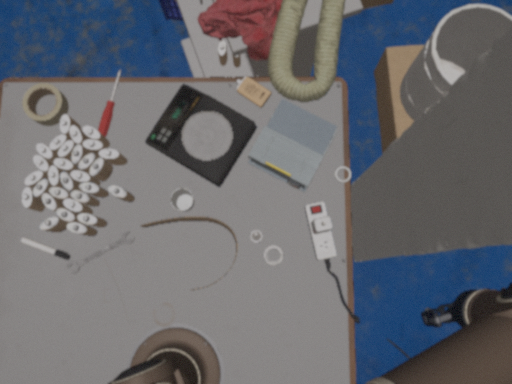

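View pics/a_side.png

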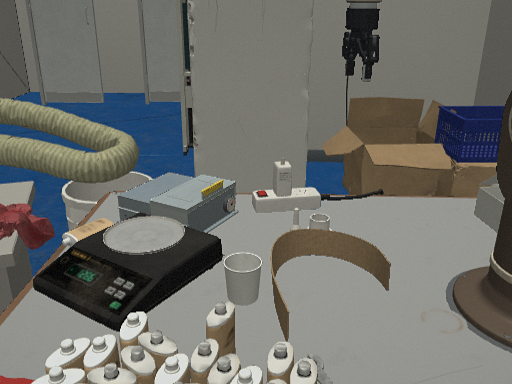

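The top view shows the box around (290,145) with its yellow tab at (278,168). It is turned about 27° clockwise, with the socket block at (320,232), the seal at (343,173), the nozzle at (256,236), the ferrule at (273,255) and the cup at (183,200). The side view shows the tab at (212,187).

```bash
python3 - <<'E'
from h import *
for n in("top","side"):
    z=np.load(n+'0.npz');im,d,K,T=[z[k] for k in('im','d','K','T')];P=pts(d,K,T)
    print(n,'bench z',np.median(P[(abs(P[...,0]-.4)<.03)&(abs(P[...,1]+.2)<.05)&(d>0)][:,2]).round(4))
    reg=(P[...,0]>.44)&(P[...,0]<.72)&(P[...,1]>-.46)&(P[...,1]<-.19)&(d>0)
    m=reg&(P[...,2]>.055)&(P[...,2]<.1)
    N,l,s,c=cv2.connectedComponentsWithStats(m.astype(np.uint8)); i=1+s[1:,4].argmax(); q=P[l==i]
    (cx,cy),wh,a=cv2.minAreaRect((q[:,:2]*1000).astype(np.float32));print(s[i],cx,cy,wh,a)
    for lo,hi in((.055,.066),(.066,.076)):
        k=(l==i)&(P[...,2]>lo)&(P[...,2]<hi); k=k.astype(np.uint8); q=P[k>0]
        if len(q)>20: print(lo,len(q),cv2.minAreaRect((q[:,:2]*1000).astype(np.float32)))
    hsv=cv2.cvtColor(im,cv2.COLOR_RGB2HSV)
    y=reg&(abs(hsv[...,0].astype(int)-27)<9)&(hsv[...,1]>80)
    q=P[y];v,u=np.nonzero(y)
    print('tab',len(q),np.median(q,0))
    g=np.array([ray(a,b,.088,K,T) for a,b in zip(u,v)]);f=cv2.fitLine((g[:,:2]).astype(np.float32),cv2.DIST_L2,0,.01,.01).ravel()
    print('ray tab z.088',g.mean(0).round(4),'mid',((g.min(0)+g.max(0))/2).round(4),'dir',np.degrees(np.arctan2(f[1],f[0])),g.min(0),g.max(0))
    x0,y0,x1,y1=(230,90,350,200) if n=='top' else (100,150,260,260)
    save('z_'+n+'.png',cv2.resize(im[y0:y1,x0:x1],None,fx=5,fy=5,interpolation=cv2.INTER_CUBIC))
E
```

```text
top bench z -0.0003
[ 252   98   85   89 4313] 581.543212890625 -296.8557434082031 (169.36351013183594, 178.37521362304688) 62.007286071777344
0.055 2036 ((581.6829833984375, -297.42279052734375), (167.39529418945312, 177.36184692382812), 61.912681579589844)
0.066 2169 ((580.0662841796875, -296.0707092285156), (169.36351013183594, 174.9989013671875), 62.007286071777344)
tab 78 [ 0.50447563 -0.25452384  0.08415373]
ray tab z.088 [ 0.5031 -0.2549  0.088 ] mid [ 0.5038 -0.2553  0.088 ] dir 62.255135 [ 0.48745454 -0.28356471  0.088     ] [ 0.52014523 -0.22701139  0.088     ]
side bench z -0.0007
[ 117  172  119   43 2901] 578.1766357421875 -294.8133239746094 (173.581298828125, 181.5538330078125) 63.16009521484375
0.055 1378 ((580.0731811523438, -292.748779296875), (167.81582641601562, 181.03451538085938), 62.64786911010742)
0.066 1368 ((538.3936767578125, -274.7808837890625), (173.29086303710938, 91.44995880126953), 62.476959228515625)
tab 170 [ 0.50319581 -0.25258391  0.08306122]
ray tab z.088 [ 0.5103 -0.2415  0.088 ] mid [ 0.6056 -0.3039  0.088 ] dir -89.681656 [ 0.48223419 -0.54601485  0.088     ] [ 0.72891696 -0.06180358  0.088     ]
```

View pics/z_top.png

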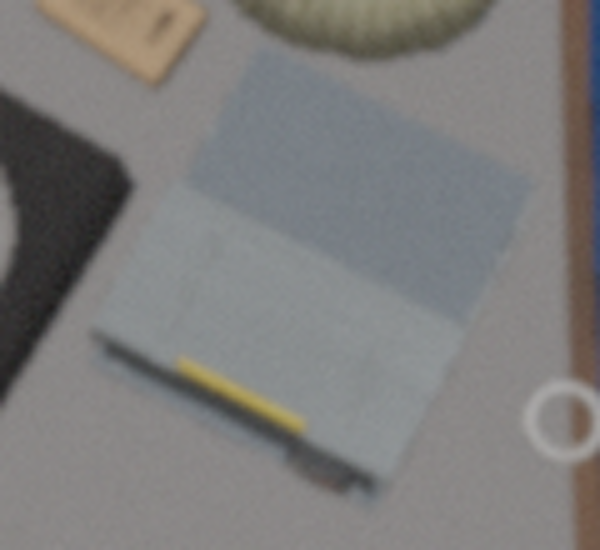

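arm_command(rotation=[[0,0,0.78],[0,0,0.78],[0,0,0.78],[0,0,0.78],[0,0,0.78]], translation=[[386,-257,0],[386,-257,0],[386,-257,0],[386,-257,0],[386,-257,0]], gripper=[-1,-1,-1,-1,-1])

```text
time: 0.6
ee_pos: [0.3335, -0.4131, 0.2449]
tcp_rot: [-3.07, 0.658, 0.002]
ft_force: [1.1, 0.1, 0.6]
width: 0.141
```

```bash
cat >> h.py <<'E'
YAW=-np.radians(27.8); O=np.array([.581,-.297])
def B(x,y,O=None):
    O=globals()['O'] if O is None else O
    c,s=np.cos(YAW),np.sin(YAW); return O+np.array([c*x-s*y,s*x+c*y])
def go(xy,z):
    s=r.observe(); t=R.from_rotvec(s["tcp_rot"]); D=np.array([xy[0],xy[1],z])-s["ee_pos"]
    tgt=R.from_matrix(np.array([[np.cos(YAW),np.sin(YAW),0],[np.sin(YAW),-np.cos(YAW),0],[0,0,-1]]))
    print('t',round(s["time"],2),'ee',s["ee_pos"].round(4),'F',s["ft_force"].round(2),'w',round(s["width"],3),'tips',r.tips_ahead)
    print('move mm',(t.inv().apply(D)*1000).round(1),'rot',(t.inv()*tgt).as_rotvec().round(3), 'q7',s["joint_pos"].round(2))
E
python3 -c "
from h import *
go([.475,-.2395],.245)"
```

```text
t 0.6 ee [ 0.3335 -0.4131  0.2449] F [1.12 0.09 0.57] w 0.141 tips 0.014
move mm [ 5.790e+01 -2.164e+02  1.000e-01] rot [-0.001  0.001  0.063] q7 [ 0.79  0.25  0.01  1.82 -0.    1.07 -1.19]
```

arm_command(rotation=[[0,0,0.063],[0,0,0.063],[0,0,0.063],[0,0,0.063],[0,0,0.063]], translation=[[58,-216,0],[58,-216,0],[58,-216,0],[58,-216,0],[58,-216,0]], gripper=[-1,-1,-1,-1,-1])

```text
time: 1.1
ee_pos: [0.4774, -0.2353, 0.2449]
tcp_rot: [-3.048, 0.746, 0.001]
ft_force: [0.1, -1.1, 0.1]
width: -0.002
```

```bash
python3 -c "
from h import *
go([.475,-.2395],.092)"
```

```text
t 1.1 ee [ 0.4774 -0.2353  0.2449] F [ 0.13 -1.14  0.08] w -0.002 tips 0.014
move mm [1.000e-01 5.300e+00 1.529e+02] rot [-0.003  0.002  0.005] q7 [ 0.46  0.26 -0.11  1.82  0.03  1.07 -1.71]
```

arm_command(rotation=[[0,0,0.005],[0,0,0.005],[0,0,0.005],[0,0,0.005],[0,0,0.005]], translation=[[0,5,40],[0,5,85],[0,5,130],[0,5,153],[0,5,153]], gripper=[-1,-1,-1,-1,-1])

```text
time: 1.6
ee_pos: [0.4725, -0.238, 0.0884]
tcp_rot: [-3.045, 0.753, 0.013]
ft_force: [-0.5, -0.5, 0.2]
width: -0.001
```

```bash
python3 - <<'E'
from h import *
go(B(-.11,0),.092)
im,d,K,T=cap("side")
save('b_side.png',cv2.resize(im[100:260,100:310],None,fx=3.5,fy=3.5,interpolation=cv2.INTER_CUBIC))
E
```

```text
t 1.6 ee [ 0.4725 -0.238   0.0884] F [-0.47 -0.48  0.18] w -0.001 tips 0.014
move mm [13.4  1.6 -3.8] rot [-0.002  0.009  0.   ] q7 [ 0.46  0.45 -0.1   1.97  0.06  0.73 -1.74]
```

View pics/b_side.png

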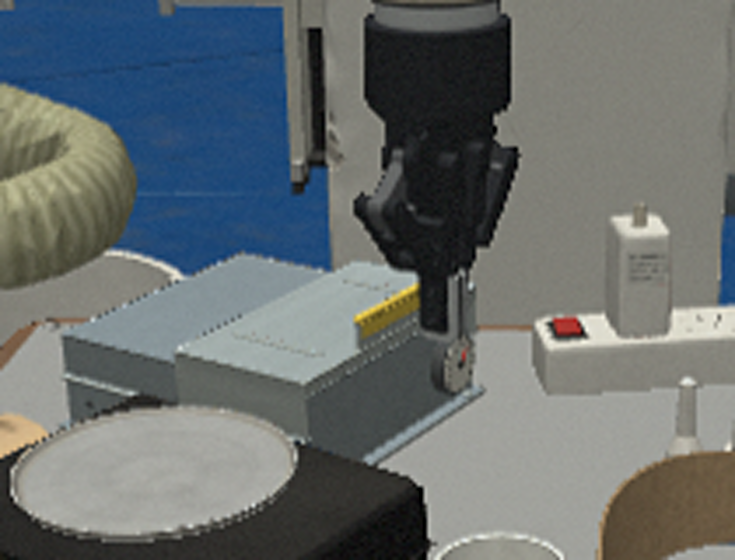

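arm_command(rotation=[[0,0.009,0],[0,0.009,0],[0,0.009,0],[0,0.009,0],[0,0.009,0]], translation=[[2,1.5,-3],[8,1.5,-3],[14,1.5,-3],[20,1.5,-3],[26,1.5,-3]], gripper=[-1,-1,-1,-1,-1])

```text
time: 2.15
ee_pos: [0.4965, -0.2523, 0.0939]
tcp_rot: [-3.048, 0.754, -0.006]
ft_force: [-2.0, 1.6, 2.0]
width: -0.0
```

arm_command(rotation=[[0,0,0],[0,0,0],[0,0,0],[0,0,0],[0,0,0]], translation=[[4,0,0],[9,0,0],[14,0,0],[19,0,0],[24,0,0]], gripper=[-1,-1,-1,-1,-1])

```text
time: 2.65
ee_pos: [0.518, -0.2637, 0.0939]
tcp_rot: [-3.048, 0.754, -0.005]
ft_force: [-2.7, 0.3, 0.3]
width: -0.003
```

```bash
python3 -c "
from h import *
go(B(-.021,0),.0915)"
```

```text
t 2.65 ee [ 0.518  -0.2637  0.0939] F [-2.66  0.28  0.28] w -0.003 tips 0.014
move mm [50.3  0.1  2.5] rot [-0.002 -0.003 -0.   ] q7 [ 0.46  0.51 -0.1   1.85  0.06  0.79 -1.72]
```

Contact is made, at about 2.5 N. I'll keep pushing.

arm_command(rotation=[[0,0,0],[0,0,0],[0,0,0],[0,0,0],[0,0,0]], translation=[[6,0,1],[12,0,2],[18,0,2],[24,0,2],[30,0,2]], gripper=[-1,-1,-1,-1,-1])

```text
time: 3.15
ee_pos: [0.5448, -0.2779, 0.0918]
tcp_rot: [-3.048, 0.754, -0.005]
ft_force: [-2.5, 0.7, 1.4]
width: 0.002
```

arm_command(rotation=[[0,0,0],[0,0,0],[0,0,0],[0,0,0],[0,0,0]], translation=[[3,0,0],[6,0,0],[9,0,0],[12,0,0],[13,0,0]], gripper=[-1,-1,-1,-1,-1])

```text
time: 3.65
ee_pos: [0.5565, -0.2842, 0.0918]
tcp_rot: [-3.048, 0.755, -0.005]
ft_force: [-3.0, 1.0, 0.8]
width: 0.002
```

```bash
python3 -c "
from h import *
go(B(-.021,0),.0915)"
```

```text
t 3.65 ee [ 0.5565 -0.2842  0.0918] F [-3.    1.04  0.84] w 0.002 tips 0.014
move mm [ 6.6 -0.1  0.3] rot [-0.002 -0.003 -0.   ] q7 [ 0.46  0.57 -0.09  1.74  0.06  0.83 -1.71]
```

arm_command(rotation=[[0,0,0],[0,0,0],[0,0,0]], translation=[[1.5,0,0],[3,0,0],[4,0,0]], gripper=[-1,-1,-1])

```text
time: 3.95
ee_pos: [0.56, -0.286, 0.0918]
tcp_rot: [-3.048, 0.755, -0.004]
ft_force: [-4.9, 1.7, 2.9]
width: -0.002
```

arm_command(rotation=[[0,0,0],[0,0,0]], translation=[[1.5,0,0],[2,0,0]], gripper=[-1,-1])

```text
time: 4.15
ee_pos: [0.5601, -0.286, 0.0916]
tcp_rot: [-3.047, 0.754, 0.002]
ft_force: [-9.4, 4.1, 7.1]
width: 0.001
```

arm_command(rotation=[[0,0,0],[0,0,0]], translation=[[1,0,0],[2,0,0]], gripper=[-1,-1])

```text
time: 4.35
ee_pos: [0.5602, -0.2861, 0.0916]
tcp_rot: [-3.046, 0.754, 0.008]
ft_force: [-10.4, 5.0, 8.3]
width: 0.001
```

arm_command(rotation=[[0,0,0],[0,0,0],[0,0,0],[0,0,0],[0,0,0]], translation=[[-10,0,0],[-30,0,-20],[-50,-40,-60],[-70,-80,-80],[-90,-120,-80]], gripper=[-1,-1,-1,-1,-1])

```text
time: 4.85
ee_pos: [0.5387, -0.1409, 0.1756]
tcp_rot: [-3.046, 0.758, -0.003]
ft_force: [0.5, 0.0, 0.0]
width: -0.004
```

```bash
python3 - <<'E'
from h import *
go(B(-.05,0),.15)
im,d,K,T=cap("top"); np.savez('top1.npz',im=im,d=d,K=K,T=T)
im2,d2,K2,T2=cap("side"); np.savez('side1.npz',im=im2,d=d2,K=K2,T=T2)
A=cv2.resize(im[90:200,230:350],None,fx=5,fy=5,interpolation=cv2.INTER_CUBIC)
save('c_top.png',A)
hsv=cv2.cvtColor(im,cv2.COLOR_RGB2HSV);P=pts(d,K,T)
bay=(P[...,0]>.45)&(P[...,0]<.62)&(P[...,1]>-.4)&(P[...,1]<-.2)
h=hsv[...,0].astype(int)
for n,m,z in(("red",((h<10)|(h>170))&(hsv[...,1]>110),.059),("blue",(abs(h-112)<14)&(hsv[...,1]>110),.059),("yel",(abs(h-27)<9)&(hsv[...,1]>80),.088)):
    m=bay&m
    N,l,s,c=cv2.connectedComponentsWithStats(m.astype(np.uint8))
    for i in range(1,N):
        if s[i,4]<8: continue
        v,u=np.nonzero(l==i);g=np.array([ray(a,b,z,K,T) for a,b in zip(u,v)])[:,:2]
        f=cv2.fitLine(g.astype(np.float32),cv2.DIST_L2,0,.01,.01).ravel()
        print(n,s[i],g.mean(0).round(4),'dir',np.degrees(np.arctan2(f[1],f[0])).round(1),cv2.minAreaRect((g*1000).astype(np.float32)))
        q=g-O;c_,s_=np.cos(YAW),np.sin(YAW);b=np.stack([c_*q[:,0]+s_*q[:,1],-s_*q[:,0]+c_*q[:,1]],1)*1000
        print('  box',b.mean(0).round(1),b.min(0).round(1),b.max(0).round(1))
E
```

```text
t 4.85 ee [ 0.5387 -0.1409  0.1756] F [0.52 0.05 0.01] w -0.004 tips 0.014
move mm [ 60.5 118.3  25.3] rot [-0.004 -0.001 -0.003] q7 [ 0.27  0.37 -0.13  1.84  0.06  0.93 -1.94]
red [269 146  10  14  59] [ 0.5525 -0.246 ] dir -26.7 ((551.9713134765625, -245.3555908203125), (12.527173042297363, 36.061485290527344), 63.880313873291016)
  box [-49.   31.8] [-67.7  25.5] [-31.8  38.3]
blue [296 161   8   9  36] [ 0.519  -0.3119] dir -33.3 ((519.047119140625, -311.9452819824219), (8.236809730529785, 26.937408447265625), 59.1666374206543)
  box [-47.8 -42.1] [-61.2 -46.5] [-34.5 -37.7]
yel [281 135  24  14  65] [ 0.5722 -0.2928] dir 62.0 ((572.3992309570312, -292.8522644042969), (65.79849243164062, 5.726363182067871), 62.60865020751953)
  box [-9.8 -0.4] [-12.6 -33.3] [-6.5 32.6]
```

View pics/c_top.png

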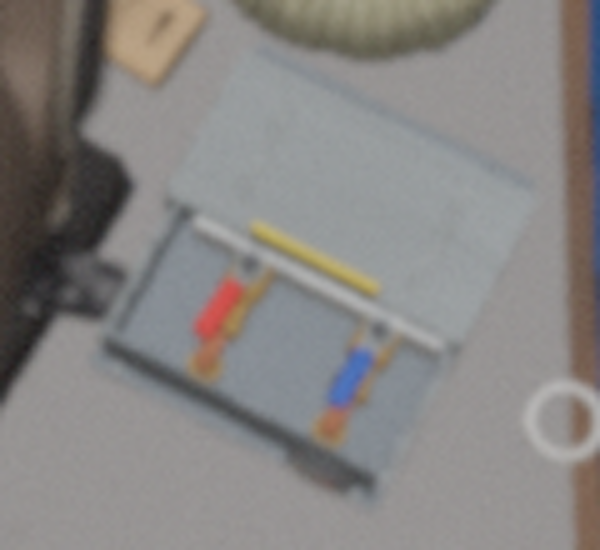

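```bash
sed -i 's/O=np.array.*/O=np.array([.579,-.296])/' h.py; python3 -c "
from h import *
go(B(-.050,-.002),.06)"
```

```text
t 4.95 ee [ 0.5387 -0.1326  0.1741] F [ 0.6 -0.   0. ] w -0.0 tips 0.014
move mm [ 60.9 129.1 113. ] rot [-0.007  0.003  0.01 ] q7 [ 0.27  0.37 -0.14  1.84  0.05  0.93 -1.94]
```

arm_command(rotation=[[0,0,0.01],[0,0,0.01],[0,0,0.01],[0,0,0.01],[0,0,0.01]], translation=[[20,40,0],[40,80,0],[61,120,10],[61,129,30],[61,129,30]], gripper=[-1,-1,-1,-1,-1])

```text
time: 5.45
ee_pos: [0.5315, -0.2771, 0.1405]
tcp_rot: [-3.041, 0.759, 0.007]
ft_force: [0.1, 0.0, 0.1]
width: 0.003
```

```bash
python3 -c "
from h import *
go(B(-.050,-.002),.06)"
```

```text
t 5.45 ee [ 0.5315 -0.2771  0.1405] F [0.06 0.02 0.13] w 0.003 tips 0.014
move mm [ 1.3 -3.  80.6] rot [-0.006  0.006 -0.004] q7 [ 0.47  0.48 -0.09  1.76  0.04  0.91 -1.7 ]
```

arm_command(rotation=[[0,0,0],[0,0,0],[0,0,0],[0,0,0],[0,0,0]], translation=[[1,-3,25],[1,-3,45],[1,-3,65],[1,-3,80],[1,-3,80]], gripper=[-1,-1,-1,-1,-1])

```text
time: 5.95
ee_pos: [0.5331, -0.2725, 0.0591]
tcp_rot: [-3.041, 0.757, 0.012]
ft_force: [-0.4, -0.2, -0.8]
width: -0.002
```

```bash
python3 - <<'E'
from h import *
go(B(-.050,.009),.06)
im,d,K,T=cap("side")
save('d_side.png',cv2.resize(im[120:240,110:270],None,fx=4.5,fy=4.5,interpolation=cv2.INTER_CUBIC))
E
```

```text
t 5.95 ee [ 0.5331 -0.2725  0.0591] F [-0.43 -0.17 -0.81] w -0.002 tips 0.014
move mm [ 1.6 -9.7 -0.9] rot [-0.006  0.009 -0.003] q7 [ 0.46  0.59 -0.08  1.81  0.06  0.75 -1.71]
```

View pics/d_side.png

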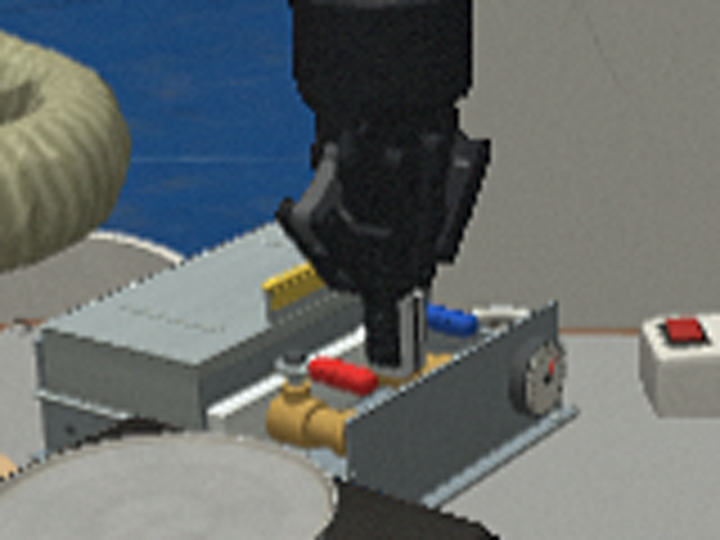

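arm_command(rotation=[[0,0,0],[0,0,0],[0,0,0],[0,0,0],[0,0,0]], translation=[[0,-5,0],[0,-10,0],[-3,-16,0],[-5,-21,0],[-6,-25,0]], gripper=[-1,-1,-1,-1,-1])

```text
time: 6.5
ee_pos: [0.5401, -0.2485, 0.061]
tcp_rot: [-3.042, 0.758, 0.008]
ft_force: [-0.5, -4.4, -0.2]
width: -0.002
```

```bash
python3 - <<'E'
from h import *
go(B(-.0579,.0354),.06)
go(B(-.0539,.0462),.06)
E
```

```text
t 6.5 ee [ 0.5401 -0.2485  0.061 ] F [-0.47 -4.37 -0.15] w -0.002 tips 0.014
move mm [ -1.4 -11.6   1.1] rot [-0.005  0.007 -0.003] q7 [ 0.42  0.58 -0.08  1.82  0.06  0.75 -1.76]
t 6.5 ee [ 0.5401 -0.2485  0.061 ] F [-0.47 -4.37 -0.15] w -0.002 tips 0.014
move mm [  2.6 -22.4   1.1] rot [-0.005  0.007 -0.003] q7 [ 0.42  0.58 -0.08  1.82  0.06  0.75 -1.76]
```

arm_command(rotation=[[0,0,0],[0,0,0],[0,0,0],[0,0,0],[0,0,0]], translation=[[-1,-4,0],[-1,-8,0],[-1,-12,0],[0,-17,0],[3,-22,0]], gripper=[-1,-1,-1,-1,-1])

```text
time: 7.0
ee_pos: [0.5529, -0.2299, 0.0609]
tcp_rot: [-3.042, 0.758, 0.01]
ft_force: [-2.3, -2.0, -0.4]
width: -0.001
```

```bash
python3 - <<'E'
from h import *
go(B(-.0461,.0556),.06)
go(B(-.035,.062),.06)
im,d,K,T=cap("side")
save('e_side.png',cv2.resize(im[120:240,110:270],None,fx=4.5,fy=4.5,interpolation=cv2.INTER_CUBIC))
E
```

```text
t 7.0 ee [ 0.5529 -0.2299  0.0609] F [-2.28 -2.04 -0.38] w -0.001 tips 0.014
move mm [ 7.8 -9.3  0.9] rot [-0.005  0.008 -0.003] q7 [ 0.38  0.58 -0.08  1.81  0.06  0.76 -1.79]
t 7.0 ee [ 0.5529 -0.2299  0.0609] F [-2.28 -2.04 -0.38] w -0.001 tips 0.014
move mm [ 18.9 -15.8   0.8] rot [-0.005  0.008 -0.003] q7 [ 0.38  0.58 -0.08  1.81  0.06  0.76 -1.79]
```

View pics/e_side.png

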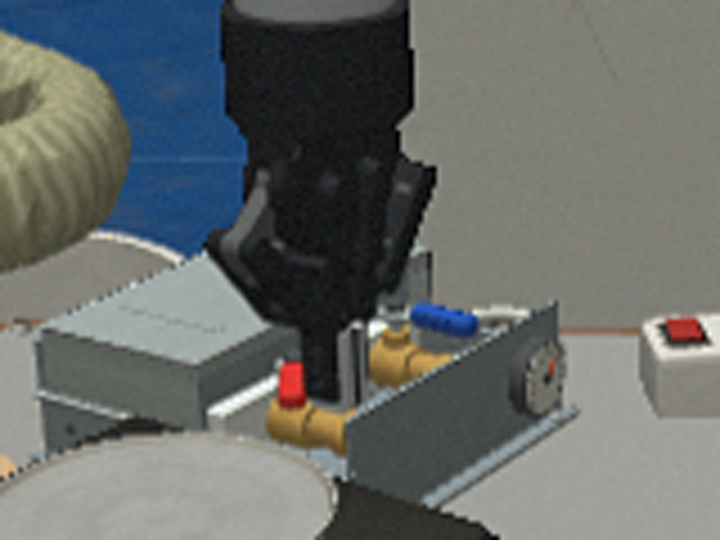

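arm_command(rotation=[[0,0,0],[0,0,0],[0,0,0],[0,0,0],[0,0,0]], translation=[[3,-5,0],[7,-9,0],[11,-12,0],[14,-14,0],[16,-16,0]], gripper=[-1,-1,-1,-1,-1])

```text
time: 7.55
ee_pos: [0.576, -0.2221, 0.0608]
tcp_rot: [-3.041, 0.756, 0.009]
ft_force: [-2.9, -0.8, 0.2]
width: -0.001
```

arm_command(rotation=[[0,0,0],[0,0,0],[0,0,0]], translation=[[1,0,0],[2,0,0],[3,0,0]], gripper=[-1,-1,-1])

```text
time: 7.85
ee_pos: [0.5788, -0.2229, 0.0608]
tcp_rot: [-3.04, 0.755, 0.009]
ft_force: [-2.6, 2.7, 0.2]
width: 0.001
```

arm_command(rotation=[[0,0,0],[0,0,0]], translation=[[1,0,0],[2,0,0]], gripper=[-1,-1])

```text
time: 8.05
ee_pos: [0.5791, -0.2229, 0.0607]
tcp_rot: [-3.04, 0.755, 0.015]
ft_force: [-9.8, 4.9, 7.1]
width: 0.003
```

```bash
python3 - <<'E'
from h import *
go(B(-.035,.062),.06)
E
```

```text
t 8.05 ee [ 0.5791 -0.2229  0.0607] F [-9.79  4.92  7.06] w 0.003 tips 0.014
move mm [-0.9  2.7  0.7] rot [-0.007  0.011 -0.001] q7 [ 0.35  0.61 -0.08  1.75  0.06  0.79 -1.81]
```

arm_command(rotation=[[0,0,0],[0,0,0],[0,0,0],[0,0,0],[0,0,0]], translation=[[1,0,0],[-6,0,0],[-14,0,0],[-14,0,-25],[-14,0,-60]], gripper=[-1,-1,-1,-1,-1])

```text
time: 8.55
ee_pos: [0.5657, -0.2163, 0.1199]
tcp_rot: [-3.04, 0.754, 0.019]
ft_force: [-0.3, 0.1, 0.5]
width: 0.001
```

arm_command(rotation=[[0,0,0],[0,0,0],[0,0,0],[0,0,0],[0,0,0]], translation=[[0,0,-40],[-20,-40,-70],[-40,-80,-70],[-50,-100,-70],[-50,-100,-70]], gripper=[-1,-1,-1,-1,-1])

```text
time: 9.05
ee_pos: [0.5695, -0.1003, 0.1922]
tcp_rot: [-3.04, 0.744, 0.016]
ft_force: [-0.3, 0.2, -0.4]
width: 0.0
```

```bash
python3 - <<'E'
from h import *
go(B(-.05,0),.15)
im,d,K,T=cap("top"); im0=np.load('top1.npz')['im']
im2,d2,_,_=cap("side")
A=cv2.resize(im[90:200,230:350],None,fx=3.3,fy=3.3,interpolation=cv2.INTER_CUBIC)
C=cv2.resize(im2[130:230,110:230],None,fx=3.3,fy=3.63,interpolation=cv2.INTER_CUBIC)
save('f.png',np.hstack([A,C]))
first=np.load('top0.npz')['im']
hsv=cv2.cvtColor(im,cv2.COLOR_RGB2HSV);P=pts(d,K,T);h=hsv[...,0].astype(int)
bay=(P[...,0]>.45)&(P[...,0]<.66)&(P[...,1]>-.4)&(P[...,1]<-.17)
for n,m,z in(("red",((h<10)|(h>170))&(hsv[...,1]>110),.059),("blue",(abs(h-112)<14)&(hsv[...,1]>110),.059),("yel",(abs(h-27)<9)&(hsv[...,1]>80),.088)):
    N,l,s,c=cv2.connectedComponentsWithStats((bay&m).astype(np.uint8))
    for i in range(1,N):
        if s[i,4]<8: continue
        v,u=np.nonzero(l==i);g=np.array([ray(a,b,z,K,T) for a,b in zip(u,v)])[:,:2]
        f=cv2.fitLine(g.astype(np.float32),cv2.DIST_L2,0,.01,.01).ravel()
        q=g-O;c_,s_=np.cos(YAW),np.sin(YAW);b=np.stack([c_*q[:,0]+s_*q[:,1],-s_*q[:,0]+c_*q[:,1]],1)*1000
        print(n,s[i],'dir in box',(np.degrees(np.arctan2(f[1],f[0]))+27.8).round(1),b.mean(0).round(1),b.min(0).round(1),b.max(0).round(1))
df=cv2.absdiff(im,first).max(2)
for n,(u,v) in dict(cup=(183,200),nozzle=(256,236),ferrule=(273,255),seal=(343,173)).items(): print(n,'median/max diff',np.median(df[v-15:v+15,u-15:u+15]),np.percentile(df[v-15:v+15,u-15:u+15],98))
E
```

```text
t 9.05 ee [ 0.5695 -0.1003  0.1922] F [-0.33  0.18 -0.43] w 0.0 tips 0.014
move mm [ 49.3 169.4  40. ] rot [-0.009  0.013  0.005] q7 [ 0.2   0.39 -0.13  1.76  0.04  1.   -2.  ]
red [264 133  11   8  43] dir in box 87.3 [-17.   60.4] [-21.7  45.1] [-9.9 73.8]
blue [296 161   8   9  36] dir in box -5.5 [-45.6 -42.1] [-58.9 -46.5] [-32.3 -37.7]
yel [281 135  24  14  59] dir in box 89.4 [-7.6  0.5] [-10.3 -33.2] [-4.6 32.6]
yel [273 145   9  11  46] dir in box 7.1 [-45.9  24.7] [-58.1  17.2] [-34.4  31.8]
cup median/max diff 65.0 120.01999999999998
nozzle median/max diff 14.0 17.0
ferrule median/max diff 14.0 17.0
seal median/max diff 13.0 17.0
```

View pics/f.png

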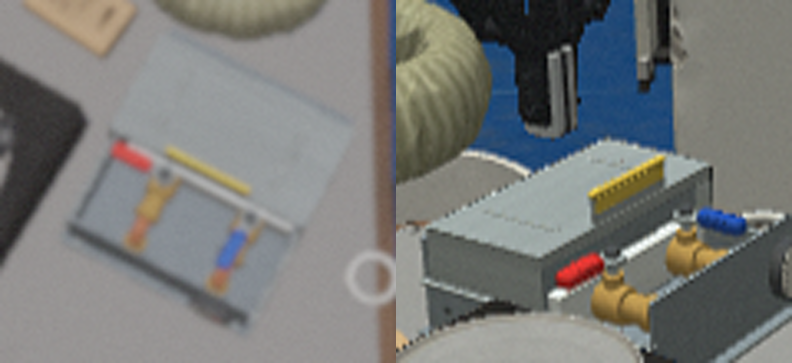

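```bash
python3 - <<'E'
from h import *
im,_,_,_=cap("side"); f=np.load('side0.npz')['im']
d=cv2.absdiff(im,f).max(2)[250:308,218:266]; print('cup side diff',np.median(d),np.percentile(d,98))
print(r.observe()["ft_force"]); print(r.hand_in())
E
```

```text
cup side diff 6.0 10.0
[-0.37874705 -0.38877629  0.58765067]
the job is handed in; nothing more can be done
None
```

The air is shut off. I pushed the cover back by its yellow tab to its stop, then pushed the red handle (the left one) clockwise to its stop. Both pushes used closed fingertips. The job was handed in at about 9 s of the 45 s allowed; the hand-in reports no verdict.

- **Force:** wrist readings peaked at about 14 N on the cover and 13 N on the handle, measured at the end of each move. The limit is 32 N.
- **Cover:** the last pictures put the middle of the tab at box x = -7.6 mm, against -8 mm for fully open.
- **Red handle:** it measured 87° on a coarse pixel fit. At the end the finger was pressing it against a firm stop.
- **Blue handle:** it covered the same pixels as before the red handle was pushed. It was hidden under the cover at the start, so I could not compare it with then.
- **Bench parts:** nozzle, ferrule, seal ring and cup showed no visible change. The nozzle, ferrule and seal regions had a uniform brightness shift. The arm hid the cup in the last top picture, which showed a large difference there, so I checked the cup in the side view, where it was unchanged.
- **Robot:** it stood clear of everything at hand-in, with under 1 N at the wrist.

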